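Make up a rebuild kit in the parts tray

TASK

Make up the rebuild kit in the shallow cardboard tray: lay the bearing ring flat round the post, stand the hub with the round foot upright inside the round collar, and lay the shaft with the square middle in the cradle, its thin ends between the cheeks. Set each part down gently rather than dropping it. Leave the three look-alikes (solid disc, hub with square foot, shaft with square ends) where they lie.

Things in the scene. Friction and masses are not known exactly. Their poses are not given: they have to be found in the camera images.
- ring_mid (a point): KIT PART: plain steel bearing ring lying flat, 50 mm outer diameter, 30 mm through hole, 20 mm high (its looks tell it from the disc: you see through the hole). Point on its axis half-way up (10 mm above its underside), z along the axis. 0.15 to 0.26 kg.
- hub_mid (a point): KIT PART: steel hub standing upright: round foot plate 56 mm diameter, 10 mm thick, and on it a round boss 26 mm diameter, 38 mm tall; 48 mm high in all. Point on the axis half-way up (24 mm above the underside), z up along the boss. 0.24 to 0.42 kg.
- shaft_mid (a point): KIT PART: steel shaft lying level, 120 mm long: a square block in the MIDDLE (40 mm long, 30 x 30 mm section) and a round journal 12 mm diameter, 40 mm long out of each end of it. The block rests on the bench. Point at the centre of the block (15 mm above the underside), x along the shaft; same both ways round. 0.25 to 0.45 kg.
- disc_mid (a point): LOOK-ALIKE, stays: solid steel disc 50 mm diameter, 20 mm high, no hole. Point at its centre, half-way up.
- square_hub_mid (a point): LOOK-ALIKE, stays: hub with the same 26 mm boss, 48 mm high, but a SQUARE foot plate 52 x 52 x 10 mm. Point on the axis half-way up, 24 mm above the underside.
- square_end_shaft_mid (a point): LOOK-ALIKE, stays: steel shaft 120 mm long with a square block at EACH END (25 mm long, 30 x 30 mm section) and a thin 12 mm round middle. Point at its centre, 15 mm above the underside, x along the shaft.
- post_nest: Fixed white board 94 x 124 mm (x by y), 6 mm thick, in the tray, top face 10 mm above the bench; origin: centre of its underside (4 mm above the bench), z up. At its centre stands one black round post 12 mm diameter, 20 mm tall above the board. Place for the ring, which lies flat on the board round the post (9 mm play each way).
- collar_nest: Fixed white board 94 x 124 mm (x by y), 6 mm thick, in the tray, top face 10 mm above the bench; origin: centre of its underside (4 mm above the bench), z up. On it a black round collar, 82 mm outer and 74 mm inner diameter, 12 mm tall above the board, centred. Place for the hub, whose foot stands on the board inside the collar (9 mm play each way).
- cradle_nest: Fixed white board 94 x 124 mm (x by y), 6 mm thick, in the tray, top face 10 mm above the bench; origin: centre of its underside (4 mm above the bench), z up. Four black cheeks (10 x 20 x 20 mm tall) in two pairs, centred: a 28 mm wide channel along y for the thin shaft ends, and between the pairs a 58 mm gap along y for the square block, which rests on the board. The shaft lies along y, with 8 mm play across, 9 mm along.
- tray: Shallow fixed cardboard tray, outside 324 x 148 mm (x by y), walls 4 mm thick and 20 mm high, floor 4 mm thick. Origin under its centre on the bench, x along its longer side. It holds the three nests side by side along x, 98 mm apart, middle one at the tray's centre, in any order, turned like the tray.
Things that resemble listed ones, but are neither listed nor needed, are in the scene too. Leave any blue or yellow look-alike of the part that bears hub_mid alone.

How it is judged:
At the end, for the whole second after the job is handed in: Ring flat on its board round the post and hub upright (0.1 rad) inside its collar, each within 12 mm of centre; shaft on its board in the cradle (12 mm across, 14 mm along, 0.25 rad); all released and at rest; each look-alike within 30 mm of its start (horizontal distance between ring_mid and post_nest below 0.012 m and z of ring_mid in the frame of post_nest below 0.021 m and horizontal distance between hub_mid and collar_nest below 0.012 m and z of hub_mid in the frame of collar_nest below 0.035 m and angle between hub_mid's own z axis and vertical below 0.1 rad and x of shaft_mid in the frame of cradle_nest between -0.012 and 0.012 m and y of shaft_mid in the frame of cradle_nest between -0.014 and 0.014 m and z of shaft_mid in the frame of cradle_nest below 0.026 m and angle between the x axis of shaft_mid and the y axis of cradle_nest, either way round below 0.25 rad and linear speed of each of ring, hub, shaft below 0.02 m/s and distance of each of disc_mid, square_hub_mid, square_end_shaft_mid from where it was at the start of the episode below 0.03 m); the robot touches nothing.
It fails at once if a look-alike is moved by more than 30 mm (distance of any of disc_mid, square_hub_mid, square_end_shaft_mid from where it was at the start of the episode above 0.03 m).
It fails at once if the ring is dropped (falls free, faster than 0.8 m/s, about 3 cm of fall) (linear speed of ring above 0.8 m/s and contact force between ring and the fingers below 0.1 N).
It fails at once if the hub is dropped (falls free, faster than 0.8 m/s, about 3 cm of fall) (linear speed of hub above 0.8 m/s and contact force between hub and the fingers below 0.1 N).
It fails at once if the shaft is dropped (falls free, faster than 0.8 m/s, about 3 cm of fall) (linear speed of shaft above 0.8 m/s and contact force between shaft and the fingers below 0.1 N).
It also fails if it takes over 86 s, if anything falls off the work surface, if the arm or the gripper's body presses on something with over 40 N, if the wrist force passes 120 N, or if a joint passes its speed limit or range.

ROBOT

A 6-joint arm with a two-finger parallel gripper is mounted at the origin on the work surface. World frame = base frame: x ahead of the robot, y to its left, z up, the work surface at z = 0. Lengths are in m, angles in rad, forces in N, time in s.
With the tool pointing down it reaches from about 0.25 to 0.8 m from the base axis. Payload 3.9 kg.
Tool frame: the origin (TCP) lies midway between the tips of the shut fingers; the grasp point (between the pads) lies 19 mm behind it (r.tcp_to_grasp is the distance from the TCP to the grasp point, in m); z points along the fingers, y is the direction in which the jaws open and shut (so a half turn about z gives the same grasp; the last joint's range is limited). The gripper opens to 85 mm and grips with 20 to 120 N. Pads are 22 mm wide; open, the fingers measure 114 mm over their backs; the gripper's body (76 mm by 85 mm) begins 54 mm behind the grasp point. The pads swing forward as they close: fully open they stand 13 mm farther back than shut.
Start: joints at [-1.199, 0.26, -0.138, 1.173, 0, 1.571], TCP at [0.191, -0.489, 0.231] pointing down, gripper open.
Joint ranges: [-2.78, 2.78], [-0.83, 1.72], [-1.28, 1.37], [-1.9, 2.12], [-1.57, 1.48], [-3.14, 3.14]. Speed limits (rad/s): [2.57, 2.57, 3.14, 3.14, 3.14, 3.14].

INTERFACE

Orientations are given as [roll, pitch, yaw] about the fixed x, y, z axes, in that order (R = Rz(yaw) Ry(pitch) Rx(roll)).
In Python, from workcell import r, cams gives the robot as it stands.
- The arm moves only by the shell command python3 -m pendant 'ROWS' [FORCE]. ROWS is JSON, a list of rows, each a list of 3 entries, a list of its own where there are three numbers: the finger opening in m, from 0 to 0.0854, then the shift along the world's x, y, z in m, then the turn, a rotation vector about the world's x, y, z in rad. In form: [[jaw, [tx, ty, tz], [wx, wy, wz]], ...]. A call has exactly 8 rows; each row shifts and turns the pose as measured when the row begins; what a row does not reach is not made up. A row lasts 1/12 s, in which the tool goes at most 41.7 mm and 7.16 degrees, less where a joint would pass 70% of its speed; a pose out of reach is approached as far as the arm can. A call with a gripper value outside its range is refused whole. The fingers move at their own pace and stop on an object; FORCE is the grip in N (left out, the last holds). Time passes only in rows, so rows that do not move let the fingers close, or fill a call up. It gives the time, the measured TCP pose, the force and the opening at its end, in the units of the state.
- r.get_state(): the state, without advancing time (a new reading comes with each control period).
- cams.get_image(name): name is "scene" or "top" or "wrist"; returns a dict with "color" (420x560x3 uint8, red, green, blue), "fx", "fy", "cx", "cy" (pixels), "R" (3x3) and "t" (3): a world point X has camera coordinates R X + t; the wrist camera has in their place "tool_from_camera" (4x4, takes a point from camera to tool coordinates, whose origin is the TCP and whose axes are the flange's). Camera axes: x right, y down, z forward; pixel columns grow to the right and rows downward; lengths in m; the calibration is good to about 2 mm. A picture is of the moment at which its call begins: read the wrist's pose just before it. There is no depth.
- r.sign_off(): hands the job in, once; it reports no verdict.
Trained networks look in a picture, given as the dict that the camera call returned (one of the last four; its "shot" number tells which), for a name from the list of things; names that differ only in an ending like _2 or _b are one class to them, and where a whole thing is asked for, a point or a joint stands for the part that bears it (a point fixed in the world has none). Each returns a list of dicts, best first, with "score" (0 to 1); they miss things now and then, are a little off and sometimes report something else, mostly with a low value. They report only what shows in the picture. A call takes as long as a camera call. They do not tell look-alikes from the thing itself.
- cams.boxes_of(picture, query): "bbox" ([centre column, centre row, width, height] in pixels, round what is visible of it).
- cams.trace(picture, query): "region" (420x560 bool, what is visible of it) and "bbox" ([centre column, centre row, width, height] in pixels, round what is visible of it).
- cams.mark_of(picture, query): "centre" ([row, column] in pixels: a listed point, or the origin of a listed thing).
The state is a dict: "time": time; "joint_positions": joint angles; "dq": joint speeds; "joint_torque": joint torques, N m; "tool_pos": TCP position; "eef_rot": TCP orientation; "wrist_force": force on the tool from outside, world axes, zero at the start; "torque": the same for the moment, N m; "opening": finger opening in m.
Only numpy, scipy, OpenCV 4.12 (cv2) and the standard library are available. Lean on these libraries where they do the work, as an engineer would, in place of code of your own. Each camera call takes 0.05 s, during which the arm holds its last target.

## Working session

There is one attempt and no reset: what is moved stays moved. The work goes in short steps, Python scripts to look and compute and a shell command to move; the robot and the scene stay as the last step left them, time stands still between calls to the robot, and variables do not carry over. Pictures are saved under pics/ and viewed, and the job is handed in when it is done.

```bash
ls; mkdir -p pics
python3 - <<'E'
from workcell import r,cams
import cv2
print(r.get_state())
for n in ["scene","top"]:
    p=cams.get_image(n); cv2.imwrite(f"pics/{n}0.png",p["color"][:,:,::-1])
    print(n,p["fx"],p["fy"],p["cx"],p["cy"],p["R"],p["t"])
E
```

```text
pics
{'time': 0.0, 'joint_positions': array([-1.19900216e+00,  2.60678116e-01, -1.39391438e-01,  1.17269412e+00,
        2.31276267e-07,  1.57076753e+00]), 'dq': array([ 1.60883249e-03, -3.87002665e-04,  1.04193583e-03,  1.77691587e-03,
       -7.21306895e-05,  1.93220643e-03]), 'joint_torque': array([ 1.88689778e-04, -4.05676532e+01,  2.53921813e+01,  1.86800474e-02,
        1.29582750e-04, -2.04749284e-06]), 'tool_pos': array([ 0.19047547, -0.48848779,  0.23045953]), 'eef_rot': array([-3.13962531e+00, -2.87921762e-07,  3.71822956e-01]), 'wrist_force': array([-0.57723236, -0.00691918,  0.44218152]), 'torque': array([ 0.00504119,  0.01591562, -0.0289105 ]), 'opening': 0.0854344154931618}
scene 457.3214232709233 457.3214232709233 278.0877491634294 205.31630519583692 [[ 0.48135673  0.87648261  0.00859826]
 [ 0.73871132 -0.40037474 -0.54222288]
 [-0.4718064   0.26735426 -0.84019071]] [-0.24933081 -0.39417268  1.37698382]
top 457.22006795779964 457.22006795779964 286.9889103408175 210.08887181247277 [[ 0.00865511 -0.99991708  0.0095357 ]
 [-0.99309759 -0.00971078 -0.11688828]
 [ 0.11697119 -0.0084582  -0.99309929]] [-0.04664355  0.57031885  0.92160922]
```

View pics/scene0.png

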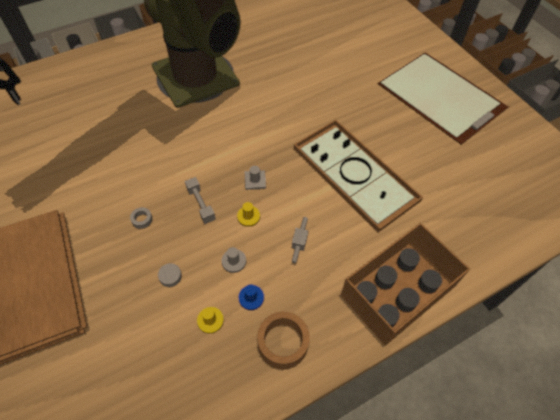

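View pics/top0.png

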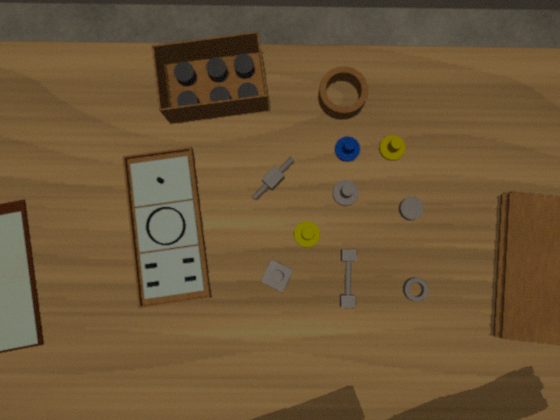

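Candidates, in top-image pixels:
- **Ring:** (416,289); the disc is at (411,208).
- **Round-foot hub, steel:** (346,192). The square-foot one is at (277,276), yellow at (393,148) and (307,234), and blue at (347,149).
- **Shaft with middle block:** (273,178); the square-end one is at (348,278).
- **Tray:** (167,227), with the post (160,181), collar (166,226) and cradle (170,272).

Next I'll measure these and check them in a close crop.

```bash
cat > h.py <<'E'
import numpy as np,cv2
from workcell import r,cams
def ray(p,uv):
    d=np.array([(uv[0]-p["cx"])/p["fx"],(uv[1]-p["cy"])/p["fy"],1.])
    R=np.array(p["R"]);t=np.array(p["t"]); return -R.T@t, R.T@d
def onz(p,uv,z):
    c,d=ray(p,uv); return c+d*(z-c[2])/d[2]
def proj(p,X):
    q=np.array(p["R"])@np.array(X)+np.array(p["t"]); return p["fx"]*q[0]/q[2]+p["cx"],p["fy"]*q[1]/q[2]+p["cy"]
E
python3 - <<'E'
from h import *
np.set_printoptions(precision=4,suppress=True)
P={n:cams.get_image(n) for n in ["top","scene"]}
Z=dict(ring_mid=.01,hub_mid=.024,shaft_mid=.015,disc_mid=.01,square_hub_mid=.024,square_end_shaft_mid=.015,post_nest=.004,collar_nest=.004,cradle_nest=.004,tray=0)
for q,z in Z.items():
  for n,p in P.items():
    for m in cams.mark_of(p,q)[:4]:
      if m["score"]<.3: continue
      c=m["centre"]; print(q,n,np.round([c[1],c[0]],1),round(m["score"],2),onz(p,(c[1],c[0]),z)[:2])
im=P["top"]["color"][:,:,::-1]
cv2.imwrite("pics/c1.png",cv2.resize(im[120:320,240:440],None,fx=3,fy=3,interpolation=cv2.INTER_CUBIC))
cv2.imwrite("pics/c2.png",cv2.resize(im[140:315,110:220],None,fx=3.4,fy=3.4,interpolation=cv2.INTER_CUBIC))
E
```

```text
ring_mid top [416.1 286.9] 0.6 [ 0.4133 -0.3148]
ring_mid scene [143.2 215.1] 0.61 [ 0.4062 -0.3071]
hub_mid top [308.1 234. ] 0.88 [ 0.5218 -0.0862]
hub_mid top [349.  147.9] 0.82 [ 0.7077 -0.1735]
hub_mid top [347.  188.2] 0.81 [ 0.6199 -0.1686]
hub_mid top [391.1 144.8] 0.58 [ 0.7155 -0.2642]
hub_mid scene [251.8 297.4] 0.97 [ 0.7207 -0.1752]
hub_mid scene [234.4 256.8] 0.88 [ 0.6169 -0.1659]
hub_mid scene [247.3 211.4] 0.85 [ 0.5237 -0.0868]
hub_mid scene [210.2 317.7] 0.57 [ 0.7189 -0.2707]
shaft_mid top [273.1 179.5] 0.88 [ 0.6387 -0.0112]
shaft_mid scene [301.1 235.5] 0.59 [ 0.6371 -0.0046]
disc_mid top [414.1 209.4] 0.85 [ 0.5777 -0.3146]
disc_mid scene [172.7 277. ] 0.59 [ 0.5898 -0.3048]
square_hub_mid top [278.5 271.7] 0.81 [ 0.4428 -0.025 ]
square_hub_mid scene [380.4 199.4] 0.69 [0.6467 0.212 ]
square_hub_mid scene [251.7 173.5] 0.56 [ 0.4287 -0.0267]
square_hub_mid scene [328.8 150.7] 0.4 [0.4581 0.1831]
square_end_shaft_mid top [344.8 276.8] 0.78 [ 0.4333 -0.164 ]
square_end_shaft_mid scene [202.4 198.5] 0.91 [ 0.4331 -0.1643]
post_nest top [163.  179.7] 0.7 [0.6379 0.2275]
post_nest scene [380.9 196.4] 0.83 [0.631  0.2296]
collar_nest top [167.8 229.3] 0.66 [0.5304 0.2129]
collar_nest scene [354.6 170.6] 0.94 [0.5329 0.2171]
cradle_nest top [173.9 269.9] 0.84 [0.4444 0.1967]
cradle_nest scene [327.7 148.3] 0.92 [0.4367 0.1956]
```

View pics/c1.png

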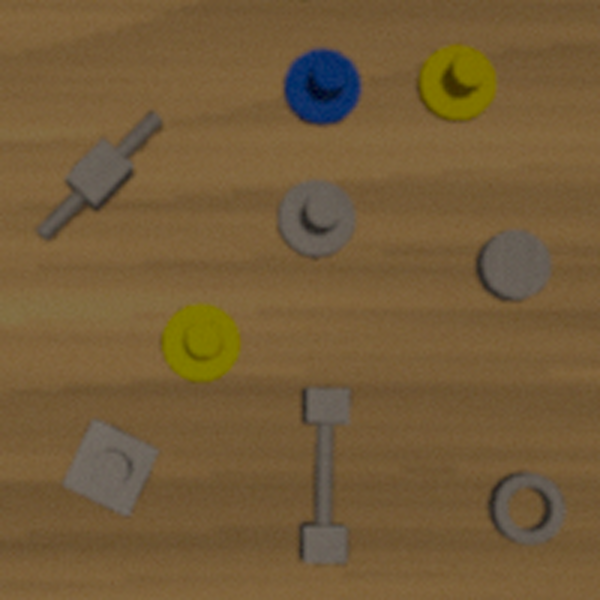

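View pics/c2.png

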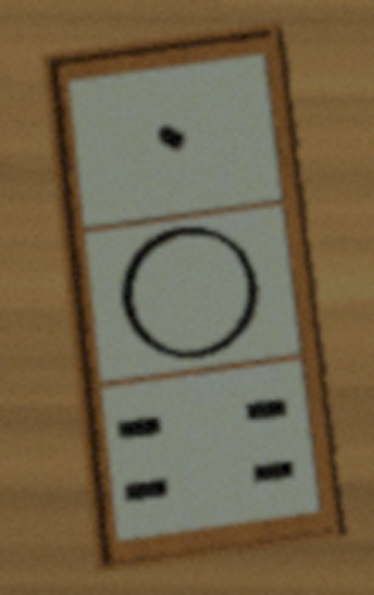

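Crop c1 confirms the choices: ring with an open hole (crop 527,508), steel round-foot hub (316,218), and middle-block shaft (100,173). Crop c2 shows the tray nests from top to bottom: post, collar, cradle. Now a precise fit.

```bash
cat > fit.py <<'E'
from h import *
from scipy.optimize import minimize
np.set_printoptions(precision=4,suppress=True)
P={n:cams.get_image(n) for n in ["top","scene"]}
def cyl(rad,z0,z1,off=(0,0)):
    a=np.linspace(0,2*np.pi,40,endpoint=False); return np.array([[rad*np.cos(t),rad*np.sin(t),z] for z in(z0,z1) for t in a])
def box(x0,x1,y0,y1,z0,z1): return np.array([[x,y,z] for x in(x0,x1) for y in(y0,y1) for z in(z0,z1)])
def xc(rad,x0,x1,zc):
    a=np.linspace(0,2*np.pi,24,endpoint=False); return np.array([[x,rad*np.cos(t),zc+rad*np.sin(t)] for x in(x0,x1) for t in a])
M=dict(ring_mid=[cyl(.025,0,.02)],hub_mid=[cyl(.028,0,.01),cyl(.013,.01,.048)],
 shaft_mid=[box(-.02,.02,-.015,.015,0,.03),xc(.006,-.06,-.02,.015),xc(.006,.02,.06,.015)])
def mask(p):
    hsv=cv2.cvtColor(p["color"],cv2.COLOR_RGB2HSV); return ((hsv[...,1]<75)&(hsv[...,2]>35)).astype(np.uint8)
S=6
def soft(p,pieces,x,y,w,ctr):
    c,s=np.cos(w),np.sin(w); im=np.zeros((80*S,80*S),np.uint8)
    for q in pieces:
        X=np.c_[c*q[:,0]-s*q[:,1]+x,s*q[:,0]+c*q[:,1]+y,q[:,2]]@np.array(p["R"]).T+np.array(p["t"])
        uv=np.c_[p["fx"]*X[:,0]/X[:,2]+p["cx"],p["fy"]*X[:,1]/X[:,2]+p["cy"]]-ctr+40
        h=cv2.convexHull((uv*S+S/2-.5).astype(np.float32)); cv2.fillConvexPoly(im,np.round(h*8).astype(np.int32),255,shift=3)
    return cv2.resize(im,(80,80),interpolation=cv2.INTER_AREA)/255.
for q,x0 in dict(ring_mid=(.41,-.312,0),hub_mid=(.618,-.167,0),shaft_mid=(.638,-.008,-.75)).items():
  for n,p in P.items():
    ctr=np.round(proj(p,(x0[0],x0[1],.01))).astype(int); m=mask(p)
    m=np.pad(m,60)[ctr[1]+20:ctr[1]+100,ctr[0]+20:ctr[0]+100]
    k,lab,st,ce=cv2.connectedComponentsWithStats(m); 
    j=1+np.argmin(np.hypot(*(ce[1:]-40).T)+100*(st[1:,4]<40)); m=(lab==j).astype(np.uint8)
    if q=="ring_mid":
        cs,_=cv2.findContours(m,cv2.RETR_EXTERNAL,cv2.CHAIN_APPROX_NONE); cv2.drawContours(m,cs,-1,1,-1)
    f=lambda v:np.sum((soft(p,M[q],*v[:2],v[2]*20,ctr)-m)**2)
    best=None
    for w in ([x0[2]-.2,x0[2],x0[2]+.2,-x0[2]] if q=="shaft_mid" else [0]):
        o=minimize(f,[x0[0],x0[1],w/20],method="Nelder-Mead",options=dict(initial_simplex=[[x0[0]-.01,x0[1],w/20],[x0[0]+.01,x0[1]+.005,w/20],[x0[0],x0[1]-.01,w/20],[x0[0],x0[1],w/20+.01]]))
        if best is None or o.fun<best.fun: best=o
    print(q,n,best.x[:2],best.x[2]*20,"err",best.fun,"area",m.sum())
for n,p in P.items():
    hsv=cv2.cvtColor(p["color"],cv2.COLOR_RGB2HSV); m=((hsv[...,1]<60)&(hsv[...,2]>110)).astype(np.uint8)
    m=cv2.morphologyEx(m,cv2.MORPH_CLOSE,np.ones((7,7)))
    k,lab,st,ce=cv2.connectedComponentsWithStats(m)
    uv=proj(p,(.533,.214,.01)); 
    j=1+np.argmin(np.hypot(*(ce[1:]-uv).T)+1000*(st[1:,4]<500)); vs=np.argwhere(lab==j)
    X=np.array([onz(p,(v[1],v[0]),.01)[:2] for v in vs]).astype(np.float32)
    print("tray",n,cv2.minAreaRect(X*1000),st[j])
for n,cand in dict(top=((160,181),(166,226))).items(): print(onz(P[n],(166.0,226.0),.02))
E
python3 fit.py
```

```text
ring_mid top [ 0.4093 -0.3122] 0.1992319658164224 err 57.05850057670127 area 448
ring_mid scene [ 0.4082 -0.314 ] 0.08130470902832812 err 73.00562860438293 area 318
hub_mid top [ 0.6143 -0.167 ] 0.03538195594235709 err 40.47514033064206 area 493
hub_mid scene [ 0.6136 -0.1679] 0.055511668971628195 err 59.8474279123414 area 429
shaft_mid top [ 0.6427 -0.0105] -0.7478992887493818 err 58.876570549788546 area 443
shaft_mid scene [ 0.6423 -0.0122] -0.7336451958694492 err 81.53926951172625 area 334
tray top ((537.5779418945312, 215.8391876220703), (290.6285705566406, 123.97608947753906), 8.741915702819824) [ 130  156   73  143 7938]
tray scene ((539.9898681640625, 212.30633544921875), (288.4840393066406, 123.68225860595703), 8.808720588684082) [ 302  129  111   94 4322]
[0.5361 0.2129 0.02  ]
```

```bash
python3 -m pendant '[[0.075,[0.027,0.022,-0.015],[0,0,0]],[0.075,[0.027,0.022,-0.015],[0,0,0]],[0.075,[0.027,0.022,-0.015],[0,0,0]],[0.075,[0.027,0.022,-0.015],[0,0,0]],[0.075,[0.027,0.022,-0.015],[0,0,0]],[0.075,[0.027,0.022,-0.015],[0,0,0]],[0.075,[0.027,0.022,-0.015],[0,0,0]],[0.075,[0.027,0.022,-0.015],[0,0,0]]]' 60; python3 -c "
from workcell import r; print(r.get_state())"
```

```text
time: 1.97
tool_pos: [0.4114, -0.3147, 0.1118]
eef_rot: [3.125, -0.0, 0.356]
wrist_force: [0.5, -0.9, 0.0]
opening: 0.0751
{'time': 1.9667, 'joint_positions': array([-0.64760106,  0.32004386, -0.38398203,  0.85268791, -0.00877168,
        2.13831339]), 'dq': array([ 0.8389298 ,  0.30796534, -0.08194413, -0.40696945, -0.01378782,
        0.83532945]), 'joint_torque': array([ -3.57734509, -43.63433719,  21.56292379,   0.7987305 ,
         0.04658891,  -0.6862296 ]), 'tool_pos': array([ 0.41140329, -0.31472001,  0.11178041]), 'eef_rot': array([ 3.12500276e+00, -1.73879957e-04,  3.55617880e-01]), 'wrist_force': array([ 0.52205747, -0.86627699,  0.00796532]), 'torque': array([-0.03122156,  0.05088437,  0.00989458]), 'opening': 0.07507191903862911}
```

```bash
python3 -m pendant '[[0.075,[-0.001,0.001,0],[0.015,0.006,0]],[0.075,[0,0,0],[0,0,0]],[0.075,[0,0,-0.015],[0,0,0]],[0.075,[0,0,-0.015],[0,0,0]],[0.075,[0,0,-0.015],[0,0,0]],[0.075,[0,0,-0.01],[0,0,0]],[0.075,[0,0,0],[0,0,0]],[0.075,[0,0,0],[0,0,0]]]'
python3 - <<'E'
from h import *
s=r.get_state(); p=cams.get_image("wrist"); cv2.imwrite("pics/w1.png",p["color"][:,:,::-1]); print(s["tool_pos"],s["eef_rot"],s["joint_positions"],p["tool_from_camera"],p["fx"],p["cx"],p["cy"])
E
```

```text
time: 2.63
tool_pos: [0.4137, -0.3116, 0.0544]
eef_rot: [3.142, -0.001, 0.363]
wrist_force: [-0.0, 0.2, -1.1]
opening: 0.075
[ 0.41370143 -0.31162488  0.05441955] [ 3.14151334e+00 -1.38196278e-03  3.63076959e-01] [-6.46281999e-01  3.89270858e-01 -4.51952491e-01  7.28770080e-01
  1.12759324e-03  2.13223420e+00] [[ 1.53658535e-03 -9.56534468e-01 -2.91615244e-01  7.48385228e-02]
 [ 9.99998577e-01  1.67268503e-03 -2.17401946e-04  1.19609783e-03]
 [ 6.95732907e-04 -2.91614495e-01  9.56535678e-01 -1.43425849e-01]
 [ 0.00000000e+00  0.00000000e+00  0.00000000e+00  1.00000000e+00]] 293.4515427251612 278.54619207228063 211.7536754347916
```

View pics/w1.png

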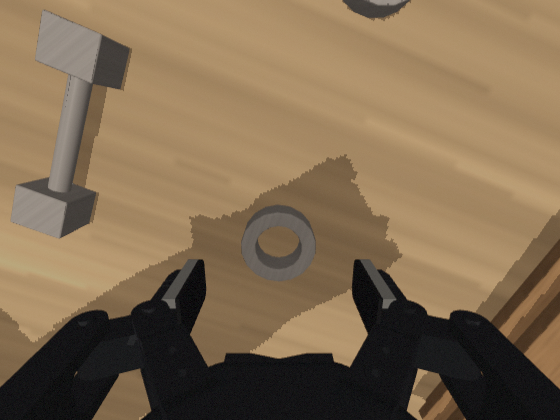

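Ring sits centred between the open fingers at about (279,243). I'll locate it from this wrist view.

```bash
cat >> h.py <<'E'
from scipy.spatial.transform import Rotation as Ro
def wz(s,p,uv,z):
    T=np.array(p["tool_from_camera"]); Rw=Ro.from_euler("xyz",s["eef_rot"]).as_matrix()
    d=np.array([(uv[0]-p["cx"])/p["fx"],(uv[1]-p["cy"])/p["fy"],1.])
    d=Rw@(T[:3,:3]@d); c=Rw@T[:3,3]+s["tool_pos"]; return c+d*(z-c[2])/d[2]
def shot(name):
    s=r.get_state(); p=cams.get_image("wrist"); cv2.imwrite(f"pics/{name}.png",p["color"][:,:,::-1]); return s,p
E
python3 - <<'E'
from h import *
s,p=shot("w2"); print(s["tool_pos"],wz(s,p,(279,239),.02),wz(s,p,(279,243),.01))
E
```

```text
[ 0.41367297 -0.31164842  0.05458765] [ 0.41609312 -0.31231983  0.02      ] [ 0.4095066  -0.31484701  0.01      ]
```

```bash
python3 -m pendant '[[0.075,[-0.001,-0.001,-0.015],[0,0,0]],[0.075,[-0.001,0,-0.015],[0,0,0]],[0.075,[0,0,-0.012],[0,0,0]],[0.075,[0,0,-0.006],[0,0,0]],[0.075,[0,0,0],[0,0,0]],[0.075,[0,0,0],[0,0,0]],[0.075,[0,0,0],[0,0,0]],[0.075,[0,0,0],[0,0,0]]]'
```

```text
time: 3.4
tool_pos: [0.4165, -0.3187, 0.0134]
eef_rot: [3.128, -0.01, 0.36]
wrist_force: [-0.2, 0.3, 0.3]
opening: 0.075
```

```bash
python3 -m pendant '[[0.075,[-0.003,0.003,0],[0.009,0.014,0]],[0.075,[0,0,0],[0,0,0]],[0.075,[-0.002,0.002,-0.005],[0,0,0]],[0.075,[0,0,0],[0,0,0]],[0.075,[0,0,-0.005],[0,0,0]],[0.075,[0,0,0],[0,0,0]],[0.075,[0,0,0],[0,0,0]],[0.075,[0,0,0],[0,0,0]]]'
```

```text
time: 4.07
tool_pos: [0.4122, -0.3137, 0.0041]
eef_rot: [3.14, -0.001, 0.361]
wrist_force: [0.2, 0.5, -0.7]
opening: 0.0751
```

Good. Close.

```bash
python3 -m pendant '[[0.075,[-0.001,0,-0.002],[0,0,0]],[0.04,[0,0,0],[0,0,0]],[0.04,[0,0,0],[0,0,0]],[0.04,[0,0,0],[0,0,0]],[0.04,[0,0,0],[0,0,0]],[0.04,[0,0,0],[0,0,0]],[0.04,[0,0,0],[0,0,0]],[0.04,[0,0,0],[0,0,0]]]' 70
```

```text
time: 4.73
tool_pos: [0.4109, -0.3137, 0.0022]
eef_rot: [3.14, -0.001, 0.361]
wrist_force: [-0.6, -0.3, -0.3]
opening: 0.0471
```

```bash
python3 -m pendant '[[0.04,[0,0,0.01],[0,0,0]],[0.04,[0,0,0.015],[0,0,0]],[0.04,[0,0,0.02],[0,0,0]],[0.04,[0,0,0.02],[0,0,0]],[0.04,[0,0,0.02],[0,0,0]],[0.04,[0,0,0.01],[0,0,0]],[0.04,[0,0,0],[0,0,0]],[0.04,[0,0,0],[0,0,0]]]'
python3 - <<'E'
from h import *
s,p=shot("w3"); print(s["tool_pos"],s["eef_rot"],s["joint_positions"])
E
```

```text
time: 5.4
tool_pos: [0.4075, -0.3112, 0.1021]
eef_rot: [-3.137, 0.003, 0.361]
wrist_force: [0.3, 0.9, -3.0]
opening: 0.047
[ 0.40753119 -0.31123148  0.10211582] [-3.13740172  0.00332471  0.36059716] [-6.51836956e-01  3.34461681e-01 -3.90661613e-01  8.50988889e-01
 -5.99397922e-04  2.12916710e+00]
```

View pics/w3.png

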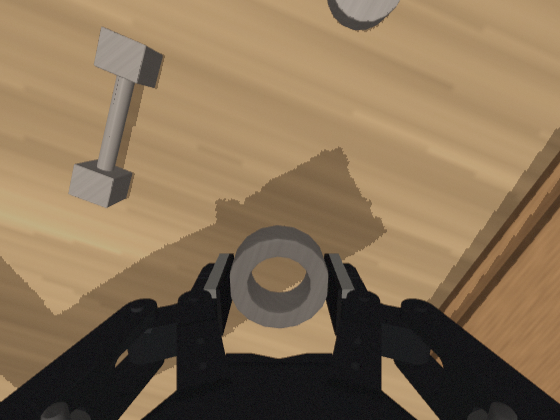

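Run:
```python
from h import *
s,p=shot("w4")
T=np.array(p["tool_from_camera"]);a=np.linspace(0,2*np.pi,60)
im=p["color"][:,:,::-1].copy()
for dx,c in ((-.005,(255,0,0)),(0,(0,255,0)),(.005,(0,0,255))):
    X=np.c_[dx+.025*np.cos(a),.025*np.sin(a),0*a-.0178]
    q=(X-T[:3,3])@T[:3,:3]; uv=np.c_[p["fx"]*q[:,0]/q[:,2]+p["cx"],p["fy"]*q[:,1]/q[:,2]+p["cy"]]
    cv2.polylines(im,[uv.astype(int)],True,c)
cv2.imwrite("pics/w4o.png",cv2.resize(im[180:380,180:380],None,fx=3,fy=3))
```

```text
(no output)
```

View pics/w4o.png

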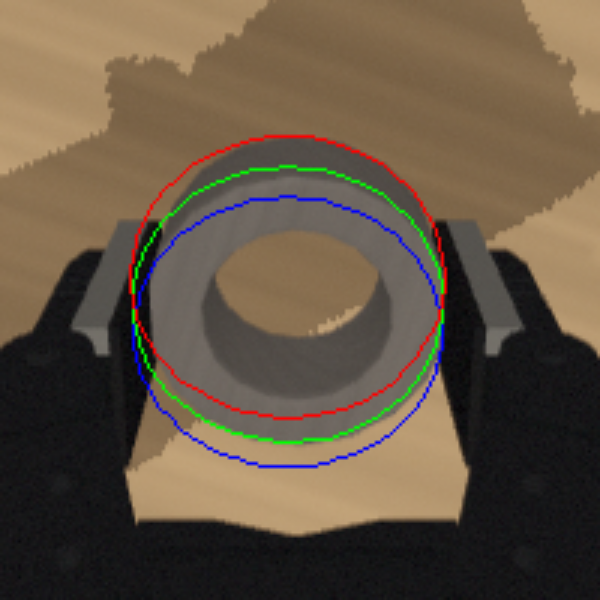

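```bash
python3 -m pendant '[[0.04,[0.007,0.017,0.003],[0,0,0.05]],[0.04,[0.014,0.033,0.003],[0,0,0.1]],[0.04,[0.014,0.033,0.002],[0,0,0.1]],[0.04,[0.014,0.033,0],[0,0,0.1]],[0.04,[0.014,0.033,0],[0,0,0.1]],[0.04,[0.014,0.033,0],[0,0,0.1]],[0.04,[0.014,0.033,0],[0,0,0.1]],[0.04,[0.014,0.033,0],[0,0,0.1]]]'
```

```text
time: 6.17
tool_pos: [0.507, -0.058, 0.1008]
eef_rot: [-3.126, 0.013, 1.13]
wrist_force: [1.2, -1.1, -1.8]
opening: 0.047
```

```bash
python3 -m pendant '[[0.04,[0.016,0.036,0],[0,0,0.1]],[0.04,[0.016,0.036,0],[0,0,0.1]],[0.04,[0.016,0.036,0],[0,0,0.1]],[0.04,[0.016,0.036,0],[0,0,0.09]],[0.04,[0.016,0.036,0],[0,0,0.09]],[0.04,[0.016,0.036,0],[0,0,0.08]],[0.04,[0.015,0.034,0],[0,0,0.02]],[0.04,[0.007,0.015,0],[0,0,0]]]'
```

```text
time: 6.83
tool_pos: [0.6215, 0.2244, 0.0885]
eef_rot: [-3.109, 0.016, 1.748]
wrist_force: [1.7, -0.4, -2.8]
opening: 0.047
```

```bash
python3 -m pendant '[[0.04,[0,0,0],[0,0,0]],[0.04,[0.008,0.002,0],[0.02,-0.028,-0.024]],[0.04,[0,0,0],[0,0,0]],[0.04,[0,0,0],[0,0,0]],[0.04,[0,0,0],[0,0,0]],[0.04,[0,0,0],[0,0,0]],[0.04,[0,0,0],[0,0,0]],[0.04,[0,0,0],[0,0,0]]]'
python3 - <<'E'
from h import *
s,p=shot("w5"); print(s["tool_pos"],s["eef_rot"],s["joint_positions"])
E
```

```text
time: 7.5
tool_pos: [0.6241, 0.2266, 0.0791]
eef_rot: [-3.123, 0.005, 1.728]
wrist_force: [0.6, -0.2, -2.5]
opening: 0.047
[0.62408396 0.22655175 0.07905464] [-3.12306605  0.00482071  1.72819983] [ 3.48804753e-01  5.97715409e-01  7.63704023e-04  9.92949943e-01
 -1.20764049e-03  1.76225377e+00]
```

View pics/w5.png

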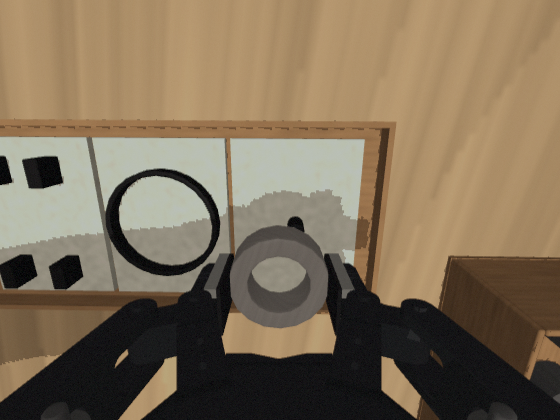

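Post tip at (296,222), to the right of and beyond the ring centre (279,276), so a small shift is needed.

Run:
```python
from h import *
s,p=shot("w6"); print(s["tool_pos"],s["eef_rot"]); print(wz(s,p,(296,223),.03)); 
for uv in ((365,138),(230,138),(105,222),(220,222),(162,169),(162,276)): print(uv,wz(s,p,uv,.01 if uv[1]==138 else .022))
```

```text
[0.62412039 0.22654265 0.07906771] [-3.12311022  0.0048397   1.72819721]
[0.63492906 0.23478472 0.03      ]
(365, 138) [0.67336453 0.29782409 0.01      ]
(230, 138) [0.57998468 0.28276731 0.01      ]
(105, 222) [0.49814879 0.20987992 0.022     ]
(220, 222) [0.58132602 0.22376031 0.022     ]
(162, 169) [0.53793715 0.25565251 0.022     ]
(162, 276) [0.54136784 0.17235576 0.022     ]
```

```bash
python3 -m pendant '[[0.04,[0.005,0.002,0],[0.008,-0.018,0]],[0.04,[0.005,0.002,0],[0,0,0]],[0.04,[0,0,0],[0,0,0]],[0.04,[0,0,-0.005],[0,0,0]],[0.04,[0,0,-0.01],[0,0,0]],[0.04,[0,0,-0.008],[0,0,0]],[0.04,[0,0,0],[0,0,0]],[0.04,[0,0,0],[0,0,0]]]'
python3 - <<'E'
from h import *
s,p=shot("w7"); print(s["tool_pos"],s["eef_rot"]); print(wz(s,p,(296,223),.03));
E
```

```text
time: 8.27
tool_pos: [0.6358, 0.2312, 0.0542]
eef_rot: [3.137, -0.001, 1.728]
wrist_force: [0.2, -0.0, -2.1]
opening: 0.047
[0.63584785 0.2312112  0.05419362] [ 3.13717281e+00 -1.25995128e-03  1.72820383e+00]
[0.64475997 0.24804667 0.03      ]
```

View pics/w7.png

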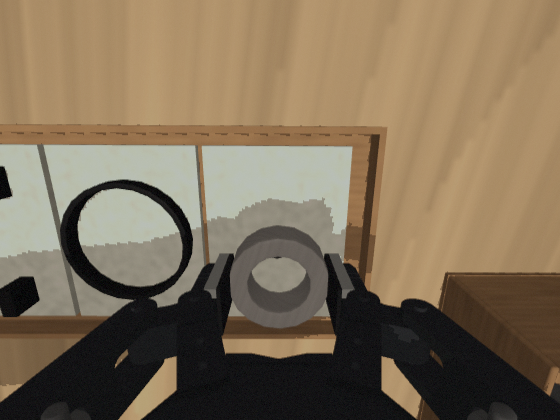

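```bash
python3 - <<'E'
from h import *
s,p=shot("w8"); print(s["tool_pos"]); print(wz(s,p,(277,258),.03))
E
python3 -m pendant '[[0.04,[-0.001,0,-0.006],[0,0,0]],[0.04,[0,0,-0.008],[0,0,0]],[0.04,[0,0,-0.008],[0,0,0]],[0.04,[0,0,-0.006],[0,0,0]],[0.04,[0,0,-0.003],[0,0,0]],[0.04,[0,0,0],[0,0,0]],[0.04,[0,0,0],[0,0,0]],[0.04,[0,0,0],[0,0,0]]]'
```

```text
[0.63546881 0.2310378  0.05393317]
[0.63663685 0.22327622 0.03      ]
time: 9.03
tool_pos: [0.6344, 0.2311, 0.0198]
eef_rot: [3.138, -0.001, 1.728]
wrist_force: [-0.2, 0.1, -2.9]
opening: 0.0468
```

```bash
python3 -m pendant '[[0.04,[0.001,-0.001,-0.003],[0,0,0]],[0.04,[0,0,-0.002],[0,0,0]],[0.04,[0,0,-0.002],[0,0,0]],[0.04,[0,0,0],[0,0,0]],[0.04,[0,0,0],[0,0,0]],[0.04,[0,0,0],[0,0,0]],[0.04,[0,0,0],[0,0,0]],[0.04,[0,0,0],[0,0,0]]]'
```

```text
time: 9.7
tool_pos: [0.6368, 0.2304, 0.0136]
eef_rot: [3.135, -0.002, 1.728]
wrist_force: [0.2, -0.1, -2.7]
opening: 0.0469
```

```bash
python3 -m pendant '[[0.04,[-0.001,0,-0.002],[0,0,0]],[0.04,[0,0,0],[0,0,0]],[0.04,[0,0,0],[0,0,0]],[0.06,[0,0,0],[0,0,0]],[0.06,[0,0,0],[0,0,0]],[0.06,[0,0,0],[0,0,0]],[0.06,[0,0,0],[0,0,0]],[0.06,[0,0,0],[0,0,0]]]'
python3 -m pendant '[[0.06,[0,0,0.008],[0,0,0]],[0.06,[0,0,0.015],[0,0,0]],[0.06,[0,0,0.02],[0,0,0]],[0.06,[0,0,0.02],[0,0,0]],[0.06,[0,0,0.01],[0,0,0]],[0.06,[0,0,0.01],[0,0,0]],[0.06,[0,0,0],[0,0,0]],[0.06,[0,0,0],[0,0,0]]]'
python3 - <<'E'
from h import *
s,p=shot("w9"); print(s["tool_pos"],s["eef_rot"])
E
```

```text
time: 10.37
tool_pos: [0.6377, 0.2312, 0.0137]
eef_rot: [3.13, -0.003, 1.728]
wrist_force: [-0.2, -0.6, -0.1]
opening: 0.06
time: 11.03
tool_pos: [0.6366, 0.2308, 0.1021]
eef_rot: [3.131, -0.002, 1.728]
wrist_force: [0.4, 0.1, -0.6]
opening: 0.0598
[0.63660497 0.23082814 0.10214208] [ 3.13109593e+00 -2.44985190e-03  1.72823309e+00]
```

View pics/w9.png

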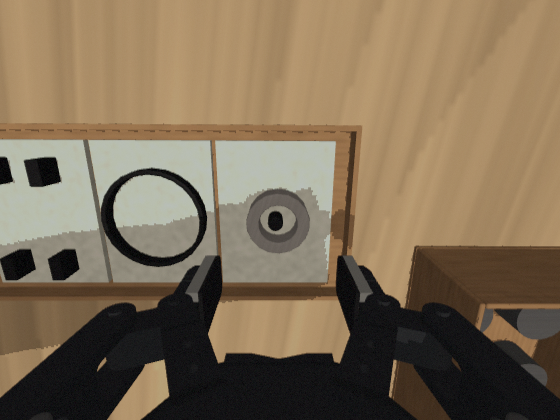

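Ring lies flat round the post: hole centre (278,220), post tip (275,220). Next the hub.

```bash
python3 -m pendant '[[0.06,[-0.001,-0.018,0],[-0.002,0.01,0]],[0.06,[-0.002,-0.035,0],[0,0,0]],[0.06,[-0.002,-0.035,0],[0,0,0]],[0.06,[-0.002,-0.035,0],[0,0,0]],[0.06,[-0.002,-0.035,0],[0,0,0]],[0.06,[-0.002,-0.035,0],[0,0,0]],[0.06,[-0.002,-0.035,0],[0,0,0]],[0.06,[-0.002,-0.035,0],[0,0,0]]]'
```

```text
time: 11.75
tool_pos: [0.6157, -0.0331, 0.0925]
eef_rot: [-3.131, -0.006, 1.743]
wrist_force: [1.3, 0.5, 0.1]
opening: 0.0603
```

```bash
python3 -m pendant '[[0.06,[0,-0.035,0.002],[0,0,0]],[0.06,[0,-0.035,0.002],[0,0,0]],[0.06,[0,-0.03,0],[0,0,0]],[0.06,[0,-0.015,0],[0,0,0]],[0.06,[0,0,0],[0,0,0]],[0.06,[0,0,0],[0,0,0]],[0.06,[0,0,0],[0,0,0]],[0.06,[0,0,0],[0,0,0]]]'
python3 - <<'E'
from h import *
s,p=shot("w10"); print(s["tool_pos"],s["eef_rot"])
E
```

```text
time: 12.42
tool_pos: [0.6076, -0.1599, 0.0872]
eef_rot: [-3.117, -0.01, 1.734]
wrist_force: [-0.0, -0.3, -0.6]
opening: 0.06
[ 0.60755014 -0.1598817   0.08716115] [-3.1166509  -0.01039804  1.73353846]
```

View pics/w10.png

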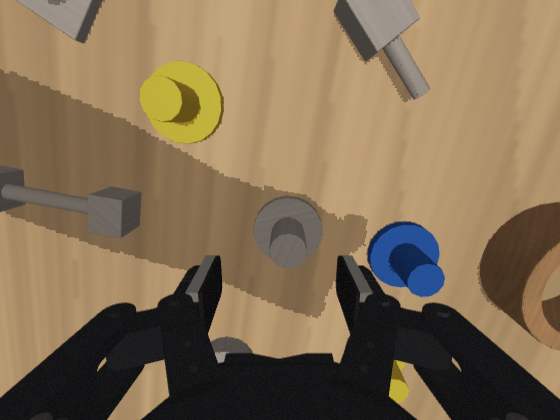

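```bash
python3 - <<'E'
from h import *
s,p=shot("w11"); print(wz(s,p,(289,253),.048),wz(s,p,(288,231),.009))
E
python3 -m pendant '[[0.06,[0.004,-0.004,0.0],[-0.006,-0.026,0]],[0.06,[0.002,-0.003,0],[0,0,0]],[0.06,[0,0,0],[0,0,0]],[0.06,[0,0,0],[0,0,0]],[0.06,[0,0,0],[0,0,0]],[0.06,[0,0,0],[0,0,0]],[0.06,[0,0,0],[0,0,0]],[0.06,[0,0,0],[0,0,0]]]'
```

```text
[ 0.6161236  -0.16923367  0.048     ] [ 0.61539376 -0.16772423  0.009     ]
time: 13.18
tool_pos: [0.6149, -0.1612, 0.0877]
eef_rot: [-3.141, -0.001, 1.742]
wrist_force: [0.5, 1.0, 0.1]
opening: 0.0597
```

```bash
python3 -m pendant '[[0.06,[0,-0.004,-0.005],[0,0,0]],[0.06,[0,-0.003,-0.01],[0,0,0]],[0.06,[0,0,-0.013],[0,0,0]],[0.06,[0,0,-0.013],[0,0,0]],[0.06,[0,0,-0.008],[0,0,0]],[0.06,[0,0,0],[0,0,0]],[0.06,[0,0,0],[0,0,0]],[0.06,[0,0,0],[0,0,0]]]'
```

```text
time: 13.85
tool_pos: [0.6138, -0.1705, 0.0333]
eef_rot: [-3.139, -0.001, 1.741]
wrist_force: [-0.1, 1.3, 0.7]
opening: 0.0603
```

```bash
python3 -m pendant '[[0.06,[0.001,0.002,-0.007],[0,0,0]],[0.06,[0,0,-0.006],[0,0,0]],[0.06,[0,0,-0.004],[0,0,0]],[0.06,[0,0,0],[0,0,0]],[0.06,[0,0,0],[0,0,0]],[0.06,[0,0,0],[0,0,0]],[0.06,[0,0,0],[0,0,0]],[0.06,[0,0,0],[0,0,0]]]'
```

```text
time: 14.52
tool_pos: [0.6168, -0.1686, 0.0166]
eef_rot: [3.14, 0.0, 1.741]
wrist_force: [-0.4, 0.3, 0.0]
opening: 0.0599
```

```bash
python3 -m pendant '[[0.06,[-0.001,0.001,-0.002],[0,0,0]],[0.02,[0,0,0],[0,0,0]],[0.02,[0,0,0],[0,0,0]],[0.02,[0,0,0],[0,0,0]],[0.02,[0,0,0],[0,0,0]],[0.02,[0,0,0],[0,0,0]],[0.02,[0,0,0],[0,0,0]],[0.02,[0,0,0],[0,0,0]]]' 80
python3 -m pendant '[[0.015,[0,0,0],[0,0,0]],[0.015,[0,0,0.01],[0,0,0]],[0.015,[0,0,0.015],[0,0,0]],[0.015,[0,0,0.02],[0,0,0]],[0.015,[0,0,0.02],[0,0,0]],[0.015,[0,0,0.015],[0,0,0]],[0.015,[0,0,0],[0,0,0]],[0.015,[0,0,0],[0,0,0]]]'
python3 - <<'E'
from h import *
s,p=shot("w12"); print(s["tool_pos"],s["eef_rot"])
E
```

```text
time: 15.18
tool_pos: [0.6156, -0.1677, 0.0154]
eef_rot: [3.14, 0.001, 1.741]
wrist_force: [1.5, 0.5, 1.2]
opening: 0.0244
time: 15.85
tool_pos: [0.6095, -0.1659, 0.0948]
eef_rot: [-3.131, -0.005, 1.741]
wrist_force: [-1.1, -0.2, -4.2]
opening: 0.0241
[ 0.60947101 -0.1658608   0.09482389] [-3.13113697 -0.00533003  1.74084464]
```

View pics/w12.png

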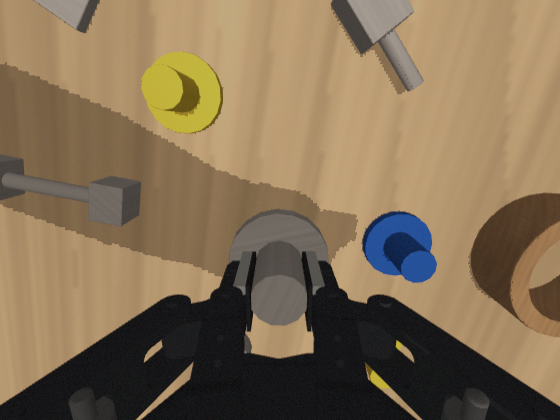

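```bash
python3 -m pendant '[[0.015,[-0.003,0.016,0.006],[0,0,0]],[0.015,[-0.006,0.033,0.006],[0,0,0]],[0.015,[-0.006,0.033,0.004],[0,0,0]],[0.015,[-0.006,0.033,0.002],[0,0,0]],[0.015,[-0.006,0.033,0],[0,0,0]],[0.015,[-0.006,0.033,0],[0,0,0]],[0.015,[-0.006,0.033,0],[0,0,0]],[0.015,[-0.006,0.033,0],[0,0,0]]]'
```

```text
time: 16.57
tool_pos: [0.5562, 0.0853, 0.104]
eef_rot: [-3.118, -0.006, 1.727]
wrist_force: [0.7, -0.0, -3.3]
opening: 0.0242
```

```bash
python3 -m pendant '[[0.015,[-0.004,0.033,0],[0,0,0]],[0.015,[-0.004,0.033,0],[0,0,0]],[0.015,[-0.004,0.03,0],[0,0,0]],[0.015,[-0.002,0.015,0],[0,0,0]],[0.015,[0,0,0],[-0.002,-0.02,0]],[0.015,[0,0,0],[0,0,0]],[0.015,[0,0,0],[0,0,0]],[0.015,[0,0,0],[0,0,0]]]'
python3 - <<'E'
from h import *
s,p=shot("w13"); print(s["tool_pos"],s["eef_rot"])
E
```

```text
time: 17.23
tool_pos: [0.5284, 0.2113, 0.0952]
eef_rot: [-3.12, -0.004, 1.741]
wrist_force: [1.0, -0.2, -3.6]
opening: 0.0236
[0.52841647 0.2113078  0.09515373] [-3.11994417 -0.00364361  1.74106443]
```

View pics/w13.png

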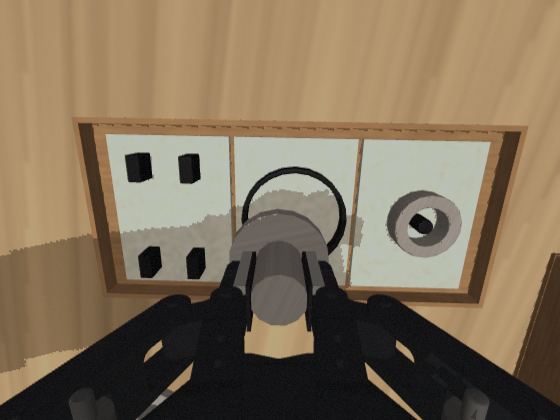

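```bash
python3 - <<'E'
from h import *
s,p=shot("w14"); print(s["tool_pos"])
a=wz(s,p,(243,213),.022);b=wz(s,p,(346.5,213),.022);c=wz(s,p,(294,167.5),.022); u=np.array([-.153,.988,0])
print((a+b)/2,np.linalg.norm(a-b),c-.041*u)
E
python3 -m pendant '[[0.015,[0.005,0.002,0],[-0.002,-0.02,0]],[0.015,[0.004,0.001,0],[0,0,0]],[0.015,[0,0,-0.004],[0,0,0]],[0.015,[0,0,-0.008],[0,0,0]],[0.015,[0,0,-0.006],[0,0,0]],[0.015,[0,0,0],[0,0,0]],[0.015,[0,0,0],[0,0,0]],[0.015,[0,0,0],[0,0,0]]]'
```

```text
[0.52848581 0.21103851 0.09513461]
[0.53868739 0.21964519 0.022     ] 0.07977488059077688 [0.53804639 0.21352392 0.022     ]
time: 18.0
tool_pos: [0.5401, 0.2109, 0.0748]
eef_rot: [-3.141, 0.003, 1.734]
wrist_force: [-0.1, 0.4, -4.3]
opening: 0.0241
```

```bash
python3 -m pendant '[[0.015,[-0.001,0.003,0],[0,0,0]],[0.015,[0,0.001,0],[0,0,0]],[0.015,[0,0,-0.006],[0,0,0]],[0.015,[0,0,-0.009],[0,0,0]],[0.015,[0,0,-0.009],[0,0,0]],[0.015,[0,0,-0.004],[0,0,0]],[0.015,[0,0,0],[0,0,0]],[0.015,[0,0,0],[0,0,0]]]'
```

```text
time: 18.67
tool_pos: [0.5386, 0.2157, 0.0436]
eef_rot: [-3.141, 0.003, 1.735]
wrist_force: [-0.5, -0.0, -3.5]
opening: 0.0241
```

```bash
python3 -m pendant '[[0.015,[0,-0.001,-0.004],[0,0,0]],[0.015,[0,0,-0.005],[0,0,0]],[0.015,[0,0,-0.004],[0,0,0]],[0.015,[0,0,-0.002],[0,0,0]],[0.015,[0,0,0],[0,0,0]],[0.015,[0,0,0],[0,0,0]],[0.015,[0,0,0],[0,0,0]],[0.015,[0,0,0],[0,0,0]]]'
python3 - <<'E'
from h import *
s,p=shot("w15"); print(s["tool_pos"],s["eef_rot"])
p=cams.get_image("top");cv2.imwrite("pics/t15.png",cv2.resize(p["color"][140:320,100:260,::-1],None,fx=3.3,fy=3.3,interpolation=2))
E
```

```text
time: 19.33
tool_pos: [0.5389, 0.2145, 0.0272]
eef_rot: [-3.141, 0.003, 1.735]
wrist_force: [-0.1, -0.7, -4.3]
opening: 0.0239
[0.53889828 0.21445281 0.02716568] [-3.14116245e+00  2.66303147e-03  1.73460335e+00]
```

View pics/w15.png

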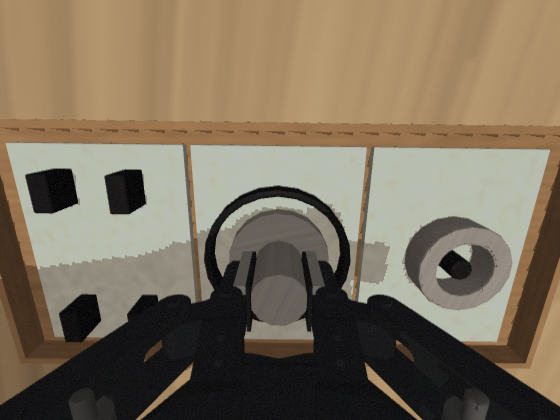

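Hub foot (centre col 278) is inside the collar (col 278), well centred. Lower the last 1.5 mm and release.

```bash
python3 -m pendant '[[0.015,[0,0,-0.0015],[0,0,0]],[0.015,[0,0,0],[0,0,0]],[0.015,[0,0,0],[0,0,0]],[0.015,[0,0,0],[0,0,0]],[0.05,[0,0,0],[0,0,0]],[0.05,[0,0,0],[0,0,0]],[0.05,[0,0,0],[0,0,0]],[0.05,[0,0,0],[0,0,0]]]'
python3 -m pendant '[[0.05,[0,0,0.008],[0,0,0]],[0.05,[0,0,0.015],[0,0,0]],[0.05,[0,0,0.02],[0,0,0]],[0.05,[0,0,0.02],[0,0,0]],[0.05,[0,0,0.015],[0,0,0]],[0.05,[0,0,0.01],[0,0,0]],[0.05,[0,0,0],[0,0,0]],[0.05,[0,0,0],[0,0,0]]]'
python3 - <<'E'
from h import *
s,p=shot("w16"); print(s["tool_pos"],s["eef_rot"])
E
```

```text
time: 20.1
tool_pos: [0.5417, 0.2156, 0.0283]
eef_rot: [3.136, 0.001, 1.735]
wrist_force: [-1.4, -0.1, 0.1]
opening: 0.0501
time: 20.77
tool_pos: [0.5425, 0.2159, 0.1255]
eef_rot: [3.131, 0.0, 1.735]
wrist_force: [0.3, -0.4, -0.8]
opening: 0.05
[0.54253508 0.21591773 0.12553548] [3.13101371e+00 2.46807764e-04 1.73464725e+00]
```

View pics/w16.png

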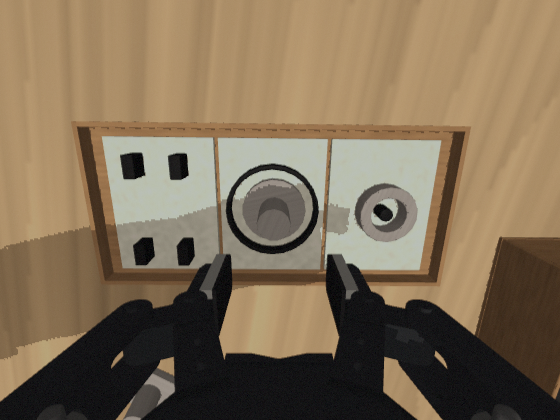

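Hub stands centred in the collar (273,209). Now the shaft.

```bash
python3 -m pendant '[[0.06,[0.01,-0.02,0],[0,0,0.08]],[0.06,[0.014,-0.03,-0.003],[0,0,0.1]],[0.06,[0.014,-0.03,-0.003],[0,0,0.1]],[0.06,[0.014,-0.03,-0.003],[0,0,0.1]],[0.06,[0.014,-0.03,-0.003],[0,0,0.1]],[0.06,[0.014,-0.03,-0.003],[0,0,0.1]],[0.06,[0.012,-0.028,0],[0,0,0.07]],[0.06,[0.006,-0.014,0],[0,0,0]]]'
```

```text
time: 21.48
tool_pos: [0.6381, -0.0008, 0.1031]
eef_rot: [3.139, -0.007, 2.429]
wrist_force: [0.4, 0.7, 0.8]
opening: 0.0599
```

```bash
python3 -m pendant '[[0.06,[0,0,0],[0,0,0]],[0.06,[0.002,-0.004,0],[0,0,-0.02]],[0.06,[0,0,0],[0,0,0]],[0.06,[0,0,0],[0,0,0]],[0.06,[0,0,0],[0,0,0]],[0.06,[0,0,0],[0,0,0]],[0.06,[0,0,0],[0,0,0]],[0.06,[0,0,0],[0,0,0]]]'
python3 - <<'E'
from h import *
s,p=shot("w17"); print(s["tool_pos"],s["eef_rot"])
E
```

```text
time: 22.15
tool_pos: [0.6371, -0.0044, 0.0987]
eef_rot: [-3.14, -0.014, 2.406]
wrist_force: [0.1, 0.5, 1.0]
opening: 0.0603
[ 0.63713064 -0.00438788  0.09865542] [-3.13994426 -0.01384332  2.40577209]
```

View pics/w17.png

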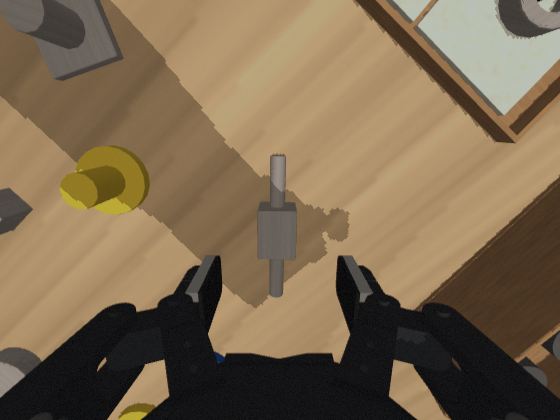

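Run:
```python
from h import *
s,p=shot("w18"); print(wz(s,p,(277,235),.03),wz(s,p,(278,155),.015),wz(s,p,(276,297),.015))
cv2.imwrite("pics/w18c.png",cv2.resize(p["color"][140:310,220:340,::-1],None,fx=3.5,fy=3.5))
```

```text
[ 0.64322474 -0.01143988  0.03      ] [0.59943618 0.02910463 0.015     ] [ 0.69002666 -0.05512221  0.015     ]
```

View pics/w18c.png

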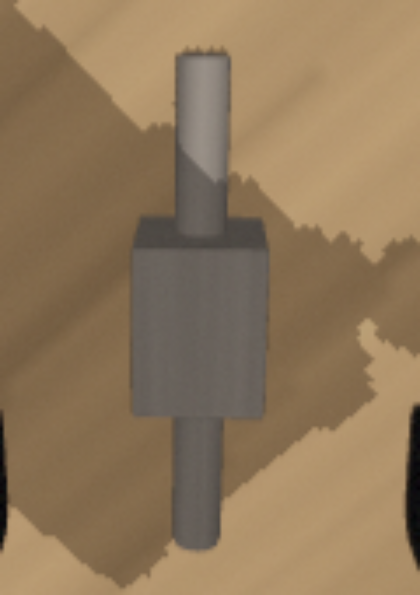

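```bash
python3 -m pendant '[[0.06,[0.003,-0.003,0],[-0.009,-0.01,0]],[0.06,[0.003,-0.004,-0.005],[0,0,0]],[0.06,[0,0,-0.012],[0,0,0]],[0.06,[0,0,-0.012],[0,0,0]],[0.06,[0,0,-0.012],[0,0,0]],[0.06,[0,0,-0.008],[0,0,0]],[0.06,[0,0,0],[0,0,0]],[0.06,[0,0,0],[0,0,0]]]'
```

```text
time: 22.92
tool_pos: [0.6463, -0.0135, 0.048]
eef_rot: [3.141, 0.006, 2.405]
wrist_force: [0.4, -0.3, 0.8]
opening: 0.0601
```

```bash
python3 -m pendant '[[0.06,[-0.003,0.002,-0.005],[0.004,0.004,0]],[0.06,[0,0,-0.01],[0,0,0]],[0.06,[0,0,-0.01],[0,0,0]],[0.06,[0,0,-0.008],[0,0,0]],[0.06,[0,0,-0.004],[0,0,0]],[0.06,[0,0,0],[0,0,0]],[0.06,[0,0,0],[0,0,0]],[0.06,[0,0,0],[0,0,0]]]'
```

```text
time: 23.58
tool_pos: [0.6437, -0.0116, 0.008]
eef_rot: [3.139, 0.001, 2.405]
wrist_force: [-0.3, 0.3, 0.4]
opening: 0.0598
```

```bash
python3 -m pendant '[[0.06,[0,0,-0.003],[0,0,0]],[0.02,[0,0,0],[0,0,0]],[0.02,[0,0,0],[0,0,0]],[0.02,[0,0,0],[0,0,0]],[0.02,[0,0,0],[0,0,0]],[0.02,[0,0,0],[0,0,0]],[0.02,[0,0,0],[0,0,0]],[0.02,[0,0,0],[0,0,0]]]' 80
python3 -m pendant '[[0.02,[0,0,0],[0,0,0]],[0.02,[0,0,0.01],[0,0,0]],[0.02,[0,0,0.015],[0,0,0]],[0.02,[0,0,0.02],[0,0,0]],[0.02,[0,0,0.02],[0,0,0]],[0.02,[0,0,0.02],[0,0,0]],[0.02,[0,0,0],[0,0,0]],[0.02,[0,0,0],[0,0,0]]]'
```

```text
time: 24.25
tool_pos: [0.6444, -0.0117, 0.006]
eef_rot: [3.139, 0.003, 2.405]
wrist_force: [-0.0, -0.5, -0.7]
opening: 0.0284
time: 24.92
tool_pos: [0.6396, -0.0115, 0.093]
eef_rot: [-3.139, -0.005, 2.405]
wrist_force: [-0.5, -0.8, -4.1]
opening: 0.0284
```

```bash
python3 -m pendant '[[0.02,[-0.012,0.012,0.008],[0,0,-0.05]],[0.02,[-0.024,0.025,0.008],[0,0,-0.09]],[0.02,[-0.024,0.025,0.006],[0,0,-0.09]],[0.02,[-0.024,0.025,0.003],[0,0,-0.09]],[0.02,[-0.024,0.025,0],[0,0,-0.09]],[0.02,[-0.024,0.025,0],[0,0,-0.09]],[0.02,[-0.024,0.025,0],[0,0,-0.09]],[0.02,[-0.012,0.014,0],[0,0,-0.04]]]'
python3 -m pendant '[[0.02,[0,0,0],[0,0,0]],[0.02,[0,0,0],[0,0,0]],[0.02,[0,0,0],[0,0,0]],[0.02,[0,0,0],[0,0,0]],[0.02,[0,0,0],[0,0,0]],[0.02,[0,0,0],[0,0,0]],[0.02,[0,0,0],[0,0,0]],[0.02,[0,0,0],[0,0,0]]]'
```

```text
time: 25.58
tool_pos: [0.4638, 0.1646, 0.11]
eef_rot: [-3.131, -0.002, 1.734]
wrist_force: [-1.2, -0.1, -3.4]
opening: 0.0285
time: 26.25
tool_pos: [0.4607, 0.1635, 0.106]
eef_rot: [-3.124, -0.001, 1.737]
wrist_force: [0.2, -0.0, -2.6]
opening: 0.0288
```

```bash
python3 -m pendant '[[0.02,[-0.008,0.012,0],[0.003,-0.018,-0.012]],[0.02,[-0.007,0.012,0],[0,0,0]],[0.02,[-0.004,0.008,0],[0,0,0]],[0.02,[0,0,-0.005],[0,0,0]],[0.02,[0,0,-0.008],[0,0,0]],[0.02,[0,0,-0.008],[0,0,0]],[0.02,[0,0,0],[0,0,0]],[0.02,[0,0,0],[0,0,0]]]'
python3 - <<'E'
from h import *
s,p=shot("w19"); print(s["tool_pos"],s["eef_rot"])
E
```

```text
time: 26.92
tool_pos: [0.4446, 0.1943, 0.0827]
eef_rot: [3.138, 0.001, 1.719]
wrist_force: [1.6, -0.9, -3.6]
opening: 0.0285
[0.44456514 0.19429249 0.08270323] [3.13778845e+00 7.60510116e-04 1.71948960e+00]
```

View pics/w19.png

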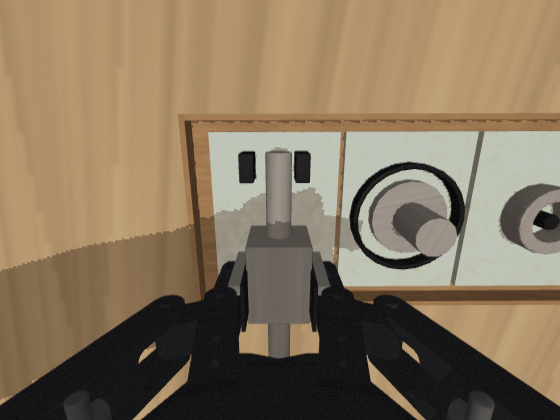

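Run:
```python
from h import *
s,p=shot("w20"); v=np.array([-.153,.988,0])
cv2.imwrite("pics/w20c.png",cv2.resize(p["color"][130:220,200:350,::-1],None,fx=5,fy=5))
a=wz(s,p,(274.5,184),.03); print(a-.029*v); b=wz(s,p,(274.5,152),.01); print(b-.049*v)
for c in ((213,132),(341,132)): print(wz(s,p,c,.01)-.062*v)
```

```text
[0.44203848 0.19813284 0.03      ]
[0.44206537 0.19760313 0.01      ]
[0.39883369 0.19207474 0.01      ]
[0.48877447 0.20566609 0.01      ]
```

View pics/w20c.png

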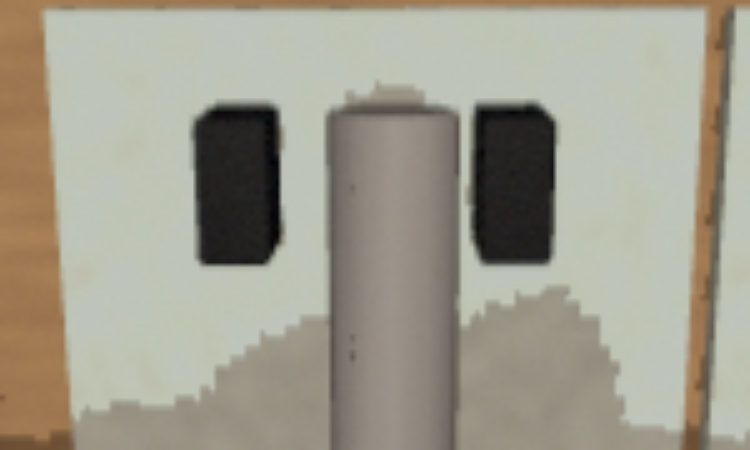

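```bash
python3 -m pendant '[[0.02,[-0.002,0.003,0],[0,0,0]],[0.02,[-0.001,0.002,-0.004],[0,0,0]],[0.02,[0,0,-0.007],[0,0,0]],[0.02,[0,0,-0.008],[0,0,0]],[0.02,[0,0,-0.006],[0,0,0]],[0.02,[0,0,0],[0,0,0]],[0.02,[0,0,0],[0,0,0]],[0.02,[0,0,0],[0,0,0]]]'
python3 - <<'E'
from h import *
s,p=shot("w21"); print(s["tool_pos"],s["eef_rot"])
E
```

```text
time: 27.68
tool_pos: [0.4416, 0.1995, 0.0553]
eef_rot: [3.137, 0.001, 1.719]
wrist_force: [-1.0, 0.1, -3.4]
opening: 0.0284
[0.441628   0.19951686 0.05534635] [3.13742416e+00 6.75666693e-04 1.71867590e+00]
```

View pics/w21.png

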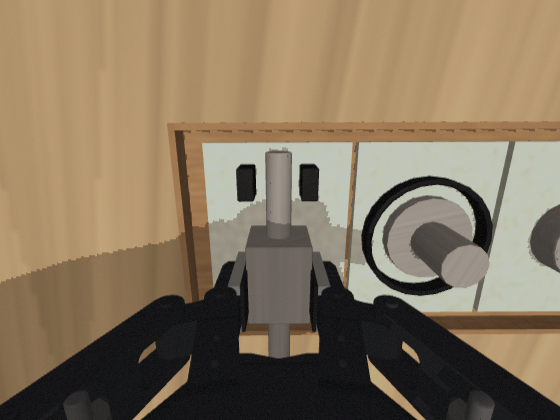

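Shaft end (col 279) is midway between the cheeks (246 and 309). Going down.

```bash
python3 -m pendant '[[0.02,[0,-0.001,-0.005],[0,0,0]],[0.02,[0,0,-0.007],[0,0,0]],[0.02,[0,0,-0.007],[0,0,0]],[0.02,[0,0,-0.005],[0,0,0]],[0.02,[0,0,-0.003],[0,0,0]],[0.02,[0,0,0],[0,0,0]],[0.02,[0,0,0],[0,0,0]],[0.02,[0,0,0],[0,0,0]]]'
```

```text
time: 28.4
tool_pos: [0.4421, 0.1984, 0.0257]
eef_rot: [3.137, 0.001, 1.718]
wrist_force: [0.5, -0.0, -3.9]
opening: 0.0289
```

```bash
python3 -m pendant '[[0.02,[0,0,-0.003],[0,0,0]],[0.02,[0,0,-0.003],[0,0,0]],[0.02,[0,0,-0.002],[0,0,0]],[0.02,[0,0,0],[0,0,0]],[0.02,[0,0,0],[0,0,0]],[0.02,[0,0,0],[0,0,0]],[0.02,[0,0,0],[0,0,0]],[0.02,[0,0,0],[0,0,0]]]'
```

```text
time: 29.07
tool_pos: [0.443, 0.1989, 0.0176]
eef_rot: [3.135, -0.0, 1.718]
wrist_force: [-0.7, 0.0, -3.1]
opening: 0.0287
```

```bash
python3 -m pendant '[[0.02,[0,0,-0.0015],[0,0,0]],[0.02,[0,0,0],[0,0,0]],[0.02,[0,0,0],[0,0,0]],[0.02,[0,0,0],[0,0,0]],[0.05,[0,0,0],[0,0,0]],[0.05,[0,0,0],[0,0,0]],[0.05,[0,0,0],[0,0,0]],[0.05,[0,0,0],[0,0,0]]]'
python3 -m pendant '[[0.05,[0,0,0.008],[0,0,0]],[0.05,[0,0,0.015],[0,0,0]],[0.05,[0,0,0.02],[0,0,0]],[0.05,[0,0,0.02],[0,0,0]],[0.05,[0,0,0.02],[0,0,0]],[0.05,[0,0,0.02],[0,0,0]],[0.05,[0,0,0],[0,0,0]],[0.05,[0,0,0],[0,0,0]]]'
python3 -m pendant '[[0.05,[-0.01,-0.03,0.01],[0,0,0]],[0.05,[-0.01,-0.03,0.01],[0,0,0]],[0.05,[-0.01,-0.03,0],[0,0,0]],[0.05,[-0.01,-0.03,0],[0,0,0]],[0.05,[0,-0.03,0],[0,0,0]],[0.05,[0,-0.015,0],[0,0,0]],[0.05,[0,0,0],[0,0,0]],[0.05,[0,0,0],[0,0,0]]]'
python3 - <<'E'
from h import *
s,p=shot("w22")
ims=[]
for n in("top","scene"):
    p=cams.get_image(n); cv2.imwrite(f"pics/{n}22.png",p["color"][:,:,::-1])
    c=p["color"][140:315,110:220] if n=="top" else p["color"][110:240,280:430]
    ims.append(cv2.resize(c[:,:,::-1],(390,560) if n=="top" else (400,347),interpolation=2))
o=np.zeros((560,790,3),np.uint8);o[:,:390]=ims[0];o[:347,390:]=ims[1];cv2.imwrite("pics/f22.png",o)
E
```

```text
time: 29.73
tool_pos: [0.4449, 0.1997, 0.0175]
eef_rot: [3.131, -0.001, 1.718]
wrist_force: [0.3, 0.1, -0.0]
opening: 0.0502
time: 30.4
tool_pos: [0.4444, 0.1995, 0.1293]
eef_rot: [3.129, -0.002, 1.718]
wrist_force: [-0.7, -0.7, 0.3]
opening: 0.05
time: 31.07
tool_pos: [0.4005, 0.0301, 0.1477]
eef_rot: [3.129, -0.003, 1.722]
wrist_force: [-0.0, 0.8, -0.6]
opening: 0.0497
```

View pics/f22.png

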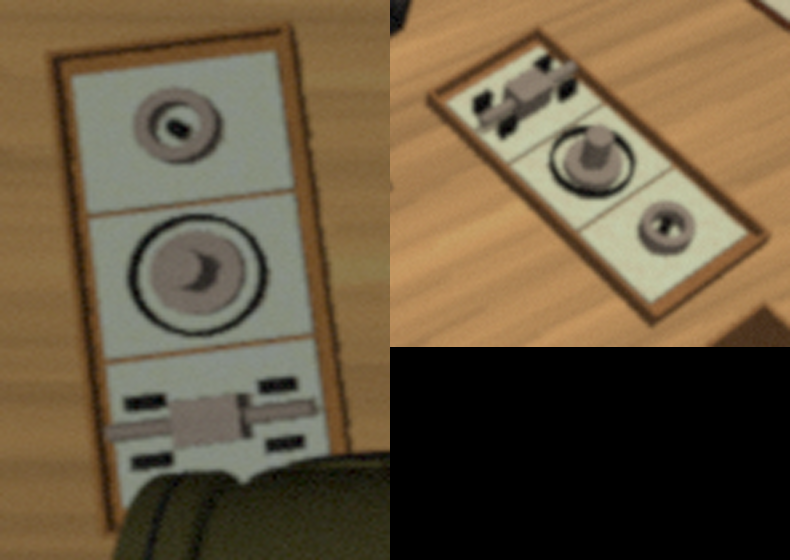

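View pics/top22.png

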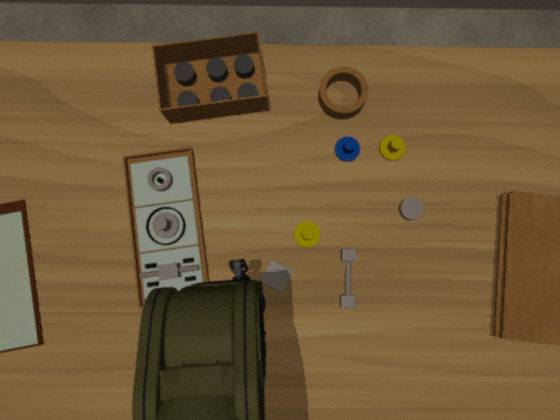

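View pics/w22.png

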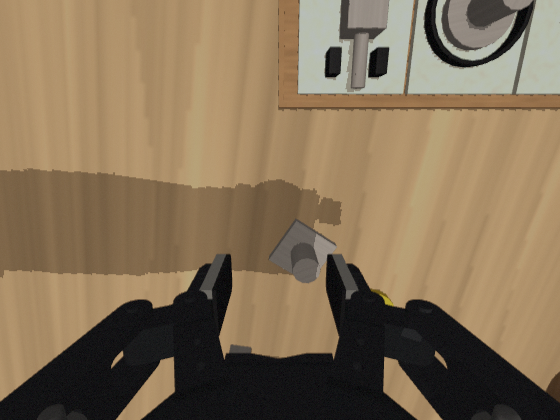

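```bash
python3 -c "
from workcell import r; print(r.sign_off())"
```

```text
the job is handed in; nothing more can be done
None
```

I placed all three parts in the tray and handed the job in at about 31 s of the 86 s allowed. The hand-in gives no verdict.

- **Ring:** it lies flat round the post, about 1–2 mm off centre in the last pictures.
- **Hub (steel, round foot):** it stands upright, centred in the collar to within about 1–2 mm.
- **Shaft (square middle):** it rests in the cradle, mid-channel, its ends between the cheeks and about 3–4 mm off along its length (limit 14 mm).

I released each part within about 2 mm of its board. The jaws are empty and the arm is clear of everything.

In the last top picture, all the look-alikes and the blue and yellow hubs appear where they started, with the square hub partly hidden by the arm's shadow.

- **Post position:** my estimates disagreed by up to about 10 mm along y, so I checked the ring in the pictures after release instead.
- **Gripper opening:** it read 2–3 mm less than each part's size, but every part was held securely.

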